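# Lift the loaded coffee carrier and hold it level

## Task

Pick up the wooden coffee carrier by its flat handle, straight up, with the white cup and the red coffee pod still standing in it, and hold it level and still about 12 cm above the worktop for at least two seconds; finish while still holding it there. The heavy cup pulls one end down, so grip the handle over the balance point and keep the carrier level all the way, and pinch gently, with no more than 30 N. Do not touch the cup or the pod, and leave the blue beaker, the timer and the lemon where they are.

Things in the scene. Friction and masses are not known exactly. Their poses are not given: they have to be found in the camera images.
- carrier: loose wooden coffee carrier, 350 mm long (its x), 110 wide (its y), 133 high, 0.22 kg, balanced about its middle when empty. Origin at the middle of its underside, z up. On its 10 mm base, centred 130 mm from the middle at either end, are two bays of 74 x 94 mm with rims 14 mm high; between them, above the middle, a flat handle runs along x
- handle (a point): centre of the handle, 119 mm above the carrier's underside; same axes as the carrier. The handle is a wooden slat 180 mm long (x), 18 mm thick (y), 28 mm high, its underside 105 mm and its top 133 mm above the worktop, on two steel posts 10 mm thick and 162 mm apart under its ends; its whole length can be gripped
- white_cup: heavy white cup, 68 mm wide, 82 mm high, about 0.30 kg (0.25 to 0.35), standing upright and loose in one of the carrier's two end bays (which one varies). Origin at the centre of its underside, on the bay's floor, 10 mm above the carrier's underside
- red_pod: small red coffee pod, 37 mm wide, 26 mm high, 20 g, standing loose in the other bay. Origin at the centre of its underside
- blue_beaker: blue beaker, 66 mm wide, 75 mm high, standing loose on the worktop; origin at the centre of its underside; leave it alone
- timer: kitchen timer, white below and green above, 61 mm wide, 58 mm high, loose on the worktop; origin at the centre of its underside; leave it alone
- lemon: lemon, 78 x 55 x 56 mm, loose on the worktop; origin at its underside; leave it alone

How it is judged:
By the outcome, as a careful person would: the job done as asked, in the order asked, and still so for the second after the job is handed in, while the arm keeps its last pose, push and grip.
It also fails if it takes over 32 s, if anything falls off the work surface, if the arm or the gripper's body presses on something with over 40 N, if the wrist force passes 120 N, or if a joint passes its speed limit or range.

## Robot

A 6-joint arm with a two-finger parallel gripper is mounted at the origin on a cart in front of the work surface, level with it; the furniture and walls round the work are solid. World frame = base frame: x ahead of the robot, y to its left, z up, the work surface at z = 0. Lengths are in mm, angles in rad, forces in N, time in s.
With the tool pointing down it reaches from about 350 to 975 mm from the base axis. Payload 7.1 kg.
Tool frame: the origin (TCP) lies on the front face of the gripper's body, between the roots of the fingers; the fingertips stand 80 mm ahead of it and the grasp point (between the pads) lies 61 mm ahead of it (env.tips_ahead is the distance from the TCP to the fingertips, in mm); z points along the fingers, y is the line along which they close (so a half turn about z gives the same grasp; the last joint's range is limited). The gripper opens to 88 mm and grips with 3 to 60 N. Pads are 20 mm wide; open, the fingers measure 115 mm over their backs; the gripper's body (75 mm by 178 mm) begins 61 mm behind the grasp point.
Start: joints at [1.265, 0.423, 1.63, -0, 1.089, -0.019], TCP at [176.771, 599.464, 302.675] pointing down, gripper open.
Joint ranges: [-3, 3], [-0.9, 2.11], [0.09, 2.58], [-1.31, 4.45], [0.11, 2.69], [-2.54, 2.54]. Speed limits (rad/s): [2.39, 2.39, 3.01, 3.14, 3.14, 3.14].

## Interface

Orientations are given as a unit quaternion [x, y, z, w].
In Python, from station import env, set_gripper, viewer, workorder gives the robot as it stands. Calls block until the motion is done:
- env.reach(position, orientation): joint-space move of the TCP to a pose.
- env.move_l(position, rot=None, rate=150, f_stop=None): straight line of the TCP; rot=None keeps the orientation; rate is the mean speed in mm/s. With f_stop (N) it stops when the force on the tool has changed by that much, and returns True; else False.
- env.move_joints(angles): joint-space move.
- set_gripper(opening): finger opening in mm; the grip force is fixed at half the most; returns when the fingers have stopped.
- env.hold(seconds).
- env.ik(position, orientation): joint angles nearest the present ones, or None.
- env.read_state(): the state.
- viewer.camera(name): name is "scene" or "side" or "wrist"; returns the picture (420x560x3 uint8, blue, green, red); there is no depth.
- viewer.camera_params(name): a dict with "fx", "fy", "cx", "cy" (pixels), "pose" (4x4, takes a point from camera to world coordinates); the wrist camera has in their place "tool_from_camera" (4x4, takes a point from camera to tool coordinates, whose origin is the TCP and whose axes are the flange's). Camera axes: x right, y up, looking along -z (the intrinsics and any distortion apply to the point x, -y, -z); pixel columns grow to the right and rows downward; lengths in mm; the calibration is good to about 2 mm. A picture is of the moment at which its call begins: read the wrist's pose just before it. camera_params takes no time and is no camera call.
A pose or a line that the arm cannot do raises env.IKError and nothing moves.
- workorder.sign_off(): hands the job in; it is judged then, once.
The state is a dict: "time_s": time; "qpos": joint angles; "dq": joint speeds; "tau": joint torques, N m; "tool_pos": TCP position; "orientation": TCP orientation; "force": force on the tool from outside, world axes, zero at the start; "wrist_torque": the same for the moment, N m; "width": finger opening in mm; "grip_force": force on a finger pad.
Only numpy, scipy, OpenCV 4.12 (cv2) and the standard library are available. Lean on these libraries where they do the work, as an engineer would, in place of code of your own. Each camera call takes 0.05 s, during which the arm holds its last target. There are 200 camera calls.

## Working session

There is one attempt and no reset: what is moved stays moved. The work goes in short steps, each a Python script; the robot and the scene stay as the last script left them, time stands still between calls to the robot, and variables do not carry over. Pictures are saved under pics/ and viewed, at most 10 in all, crops included, and the job is handed in when it is done.

```bash
ls; mkdir -p pics; python3 - <<'E'
from station import env, set_gripper, viewer, workorder
import cv2,numpy as np
for n in ["scene","side"]:
    cv2.imwrite(f"pics/{n}0.png",viewer.camera(n)); print(n,viewer.camera_params(n))
s=env.read_state();print(s); print(viewer.camera_params("wrist"))
cv2.imwrite("pics/wrist0.png",viewer.camera("wrist"))
E
```

```text
pics
scene {'fx': 388.30055463652417, 'fy': 388.30055463652417, 'cx': 278.4476527982942, 'cy': 211.89386117294606, 'pose': array([[ 7.43398064e-01,  5.14334662e-01, -4.27573589e-01,
         3.37732192e+01],
       [-6.68782353e-01,  5.62563230e-01, -4.86058409e-01,
        -5.84999979e+02],
       [-9.45950816e-03,  6.47288551e-01,  7.62186361e-01,
         9.81781714e+02],
       [ 0.00000000e+00,  0.00000000e+00,  0.00000000e+00,
         1.00000000e+00]])}
side {'fx': 379.60405490027205, 'fy': 379.60405490027205, 'cx': 276.9668550844983, 'cy': 216.41116680397568, 'pose': array([[ 8.16932781e-01,  2.16638887e-01, -5.34498292e-01,
        -5.77742544e+01],
       [-5.76462199e-01,  3.35112970e-01, -7.45245349e-01,
        -8.11811038e+02],
       [ 1.76681871e-02,  9.16933416e-01,  3.98648900e-01,
         5.25340304e+02],
       [ 0.00000000e+00,  0.00000000e+00,  0.00000000e+00,
         1.00000000e+00]])}
{'time_s': 0.1, 'qpos': array([ 1.26499044e+00,  4.23768256e-01,  1.63059884e+00,  7.33210297e-06,
        1.08860663e+00, -1.89746237e-02]), 'dq': array([-0.00089619,  0.00031
[... 279 characters left out ...]
42926157e-01,  9.89733114e-01, -6.80924498e-04, -1.14848013e-04]), 'force': array([-0.26333918,  0.3627829 ,  0.02158047]), 'wrist_torque': array([-0.03008123,  0.02833878,  0.01649759]), 'grip_force': 0.0, 'width': 87.69950724731676}
{'fx': 316.25237031208457, 'fy': 316.25237031208457, 'cx': 278.6920522347683, 'cy': 202.37941183950986, 'tool_from_camera': array([[-1.13595105e-03,  9.58742677e-01,  2.84273089e-01,
         7.78818920e+01],
       [ 9.99998807e-01,  7.91505292e-04,  1.32654058e-03,
        -8.22136947e-02],
       [ 1.04680741e-03,  2.84274257e-01, -9.58742432e-01,
        -8.29359987e+01],
       [ 0.00000000e+00,  0.00000000e+00,  0.00000000e+00,
         1.00000000e+00]])}
```

View pics/scene0.png

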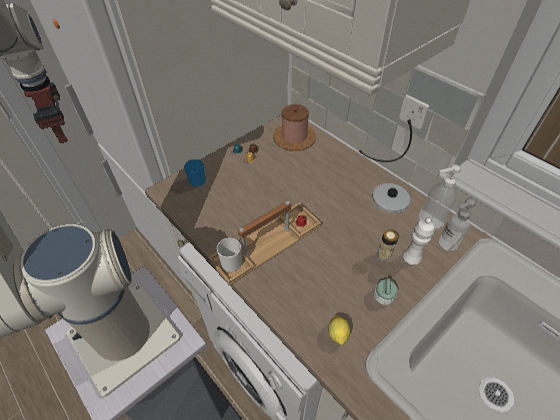

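View pics/side0.png

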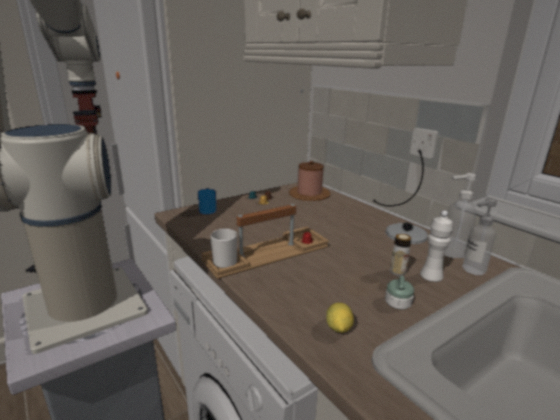

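The scene view shows the carrier diagonally: handle from (243,232) to (290,207), the cup at its near end (230,254) and the pod at its far end (301,221). I'll mask the handle, cup and pod by colour and cast rays.

```bash
cat > h.py <<'E'
import cv2,numpy as np
def ray(P,uv,pose=None):
    pose=P['pose'] if pose is None else pose
    d=np.array([(uv[0]-P['cx'])/P['fx'],-(uv[1]-P['cy'])/P['fy'],-1.])
    return pose[:3,3],pose[:3,:3]@d
def onz(P,uv,z,pose=None):
    o,d=ray(P,uv,pose); return o+d*(z-o[2])/d[2]
def tri(rs):
    A=0;b=0
    for o,d in rs:
        d=d/np.linalg.norm(d);M=np.eye(3)-np.outer(d,d);A=A+M;b=b+M@o
    return np.linalg.solve(A,b)
def blob(m):
    n,l,s,c=cv2.connectedComponentsWithStats(m.astype(np.uint8));i=1+np.argmax(s[1:,4]);return l==i,c[i],s[i]
E
python3 - <<'E'
from station import viewer
from h import *
R={}
vis=[]
for n,(x0,y0,x1,y1) in {"scene":(205,190,335,290),"side":(195,190,345,285)}.items():
    im=cv2.imread(f"pics/{n}0.png");P=viewer.camera_params(n)
    c=im[y0:y1,x0:x1];hsv=cv2.cvtColor(c,cv2.COLOR_BGR2HSV).astype(int);H,S,V=hsv[...,0],hsv[...,1],hsv[...,2]
    ms={'handle':(H>=5)&(H<=13)&(S>125)&(V>70),'pod':((H<4)|(H>175))&(S>150),'cup':(S<40)&(V>110)}
    o=c.copy()
    for k,m in ms.items():
        b,ce,s=blob(m);ce=ce+[x0,y0];R.setdefault(k,[]).append(ray(P,ce));
        o[b]={'handle':(255,0,0),'pod':(0,255,0),'cup':(0,0,255)}[k]
        print(n,k,ce,s, onz(P,ce,{'handle':119,'pod':23,'cup':51}[k]))
        if k=='handle':
            r=cv2.minAreaRect(np.argwhere(b)[:,::-1].astype(np.float32));print(r)
    vis.append(cv2.resize(np.hstack([c,o]),(780,290),interpolation=cv2.INTER_NEAREST))
for k in R: print(k,tri(R[k]))
cv2.imwrite("pics/m1.png",np.vstack(vis))
E
```

```text
scene handle [264.02689487 218.99511002] [ 33  13  53  35 409] [469.31550924 -26.73410312 119.        ]
((59.51470947265625, 28.691177368164062), (8.574929237365723, 59.853004455566406), 59.03623962402344)
scene pod [300.91666667 220.85714286] [91 26 11 10 84] [599.31795558 -49.46886737  23.        ]
scene cup [229.63654224 253.80353635] [ 12  47  24  35 509] [345.8925488  -14.32742482  51.        ]
side handle [265.3246493  214.87374749] [ 42  16  58  20 499] [466.56440392 -26.53505042 119.        ]
((70.46186828613281, 24.831188201904297), (9.754410743713379, 59.12431716918945), 77.27564239501953)
side pod [306.65333333 237.62666667] [108  42   9  11  75] [598.86421029 -48.59563068  23.        ]
side cup [222.32069971 246.25801749] [ 15  38  27  39 686] [342.97799329  -8.14543858  51.        ]
handle [468.52602976 -25.78353741 118.39669884]
pod [598.64052414 -49.52049294  23.49778202]
cup [342.17475152 -15.65127646  54.87842939]
```

View pics/m1.png

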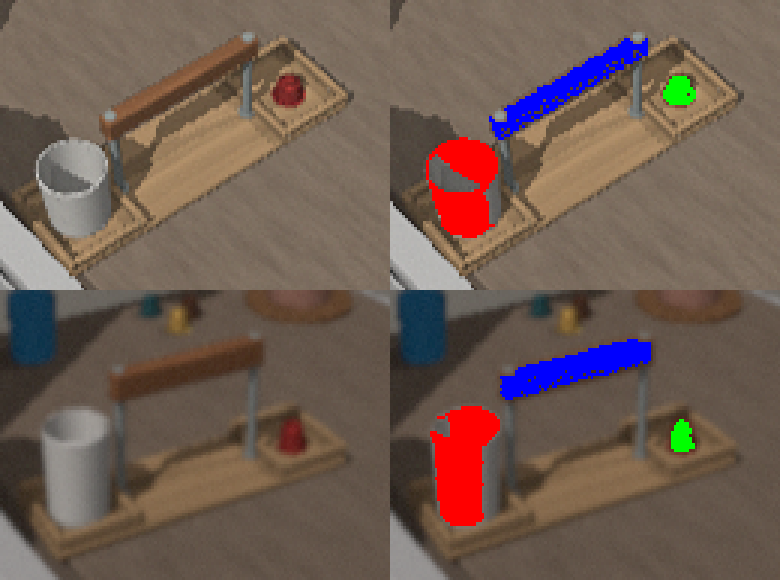

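Masks agree with the known geometry: handle at z 118 against 119, and pod and cup where the bays must be. Before swinging in I'll check where the tall panel at the left stands relative to the arm.

```bash
python3 - <<'E'
from station import viewer,env
from h import *
P=viewer.camera_params("scene");Q=viewer.camera_params("side")
np.set_printoptions(precision=0,suppress=True)
for uv in [(148,190),(288,118),(100,145),(180,240),(195,183),(240,278)]: print(uv,onz(P,uv,0))
for uv in [(158,212),(312,160),(130,210),(175,262)]: print('side',uv,onz(Q,uv,0))
im=cv2.imread("pics/scene0.png")[0:300,0:300]; cv2.imwrite("pics/c1.png",cv2.resize(im,(600,600)))
E
```

```text
(148, 190) [315. 424.   0.]
(288, 118) [958. 396.   0.]
(100, 145) [299. 767.   0.]
(180, 240) [279. 163.   0.]
(195, 183) [456. 341.   0.]
(240, 278) [334. -71.   0.]
side (158, 212) [317. 429.   0.]
side (312, 160) [1236.  683.    0.]
side (130, 210) [241. 500.   0.]
side (175, 262) [238.  68.   0.]
```

View pics/c1.png

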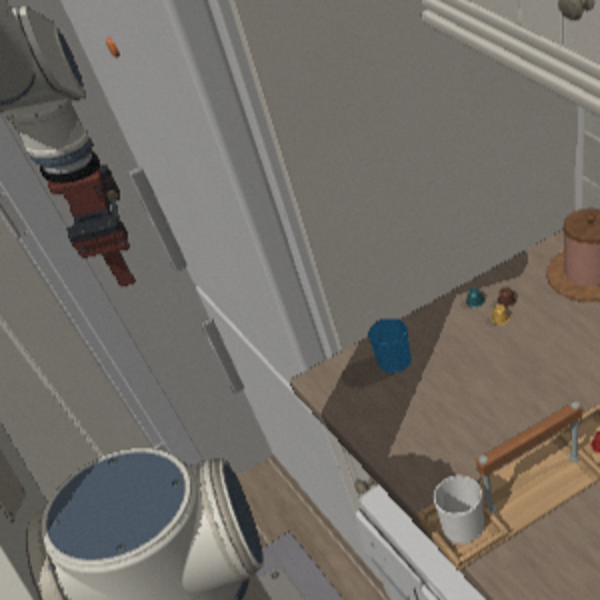

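View pics/wrist0.png

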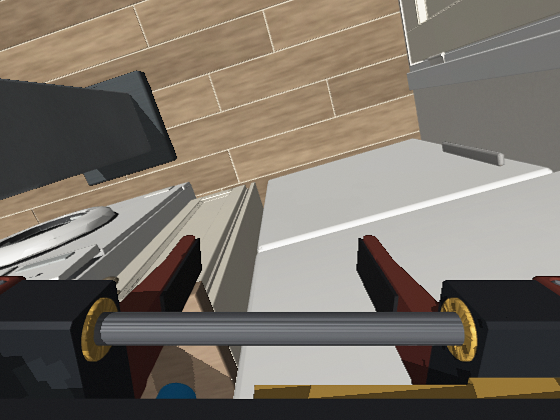

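The fridge fills x > 300 for y > 425, with its corner at radius about 528. The arm starts in front of the door at radius 625, so I'll retract to radius 370, swing with joint 1 only, then turn the wrist over the handle and look.

```bash
cat >> h.py <<'E'
from scipy.spatial.transform import Rotation as Ro
def down(a): # tool x at world angle a, z down
    return Ro.from_matrix(np.array([[np.cos(a),np.sin(a),0],[np.sin(a),-np.cos(a),0],[0,0,-1]])).as_quat()
def wpose(s,P):
    T=np.eye(4);T[:3,:3]=Ro.from_quat(s['orientation']).as_matrix();T[:3,3]=s['tool_pos'];return T@P['tool_from_camera']
E
python3 - <<'E'
from station import env,viewer
from h import *
s=env.read_state();p=s['tool_pos'];u=p[:2]/np.linalg.norm(p[:2])
env.move_l([*(u*372),320],rate=200)
q=env.read_state()['qpos'].copy();print(q)
q[0]=-0.03;env.move_joints(q)
a=np.arctan2(-34,256)
for b in (a,a+np.pi): print(b,env.ik([440,-22,330],down(b)))
q=[(np.abs(env.ik([440,-22,330],down(b))-q).max(),b) for b in (a,a+np.pi) if env.ik([440,-22,330],down(b)) is not None]
b=min(q)[1];print(q)
env.reach([440,-22,330],down(b));env.hold(0.3)
s=env.read_state();print(s['time_s'],s['tool_pos'],s['orientation'],s['force'],s['qpos'])
np.savez('w1.npz',T=wpose(s,viewer.camera_params("wrist")),a=b)
cv2.imwrite("pics/w1.png",viewer.camera("wrist"))
E
```

```text
[ 1.25207414e+00  8.92773990e-03  2.12856318e+00  1.16417919e-05
  1.00337099e+00 -3.19413154e-02]
-0.13203976161463876 [-7.69733926e-02  1.09588601e-01  1.99246735e+00 -4.44089210e-16
  1.03953670e+00  1.62586270e+00]
3.0095528919751544 [-7.69733926e-02  1.09588601e-01  1.99246735e+00 -4.44089210e-16
  1.03953670e+00 -1.51572996e+00]
[(np.float64(1.6578040112740227), np.float64(-0.13203976161463876)), (np.float64(1.4837886423157702), np.float64(3.0095528919751544))]
4.8333 [439.92681905 -21.96630796 330.03178876] [ 6.60491089e-02  9.97816373e-01 -1.75907497e-07  3.03334801e-05] [-0.12392607 -0.5163756  -0.87319616] [-7.69100400e-02  1.09400303e-01  1.99260232e+00  3.52801382e-07
  1.03952936e+00 -1.51551209e+00]
```

View pics/w1.png

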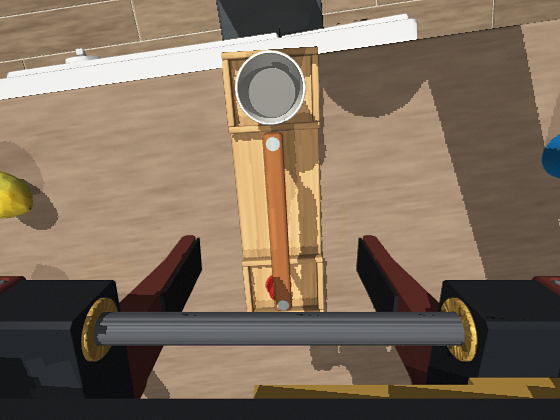

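The wrist view shows the post caps on the handle at (272,144) and (283,305), and the cup rim centred near (270,88). I'll cast these onto their heights.

```bash
python3 - <<'E'
from station import viewer
from h import *
P=viewer.camera_params("wrist");d=np.load('w1.npz');T=d['T'];im=cv2.imread("pics/w1.png")
hsv=cv2.cvtColor(im,cv2.COLOR_BGR2HSV).astype(int);S,V,H=hsv[...,1],hsv[...,2],hsv[...,0]
pts=[]
for (x,y) in [(272,144),(283,305)]:
    w=(S[y-10:y+11,x-10:x+11]<60)&(V[y-10:y+11,x-10:x+11]>120)
    b,c,s=blob(w); c=c+[x-10,y-10]; pts.append(onz(P,c,134,T)); print(c,s[4],pts[-1])
e=pts[1]-pts[0];print('spacing',np.linalg.norm(e),'yaw',np.arctan2(e[1],e[0]),'mid',sum(pts)/2)
# handle edges -> centre line
m=(H>=3)&(H<=13)&(S>130); m[:155]=0;m[285:]=0;m[:,:255]=0;m[:,300:]=0
b,c,s=blob(m);cs=[];ws=[]
for r in range(158,250,4):
    xs=np.where(b[r])[0];A=onz(P,(xs[0]-.5,r),133,T);B=onz(P,(xs[-1]+.5,r),133,T);cs.append((A+B)/2);ws.append(np.linalg.norm(A-B))
cs=np.array(cs);k=np.polyfit(cs[:,0],cs[:,1],1);print('width',np.median(ws),'yaw',np.arctan(k[0]),'y at mid',np.polyval(k,(pts[0][0]+pts[1][0])/2))
g=(S<60)&(V>90);g[:45]=0;g[130:]=0;g[:,:225]=0;g[:,320:]=0
b,c,s=blob(g);(cc,r)=cv2.minEnclosingCircle(cv2.convexHull(np.argwhere(b)[:,::-1].astype(np.float32)));C=onz(P,cc,92,T);print('cup',cc,r,C,'diam',2*np.linalg.norm(onz(P,(cc[0]+r,cc[1]),92,T)-C))
E
```

```text
[272.34210526 143.65131579] 152 [390.92678756 -21.47213247 134.        ]
[282.66292135 305.08988764] 89 [553.22570894 -33.57493595 134.        ]
spacing 162.74955524162567 yaw -0.0744332987316837 mid [472.07624825 -27.52353421 134.        ]
width 17.151646877163838 yaw -0.07389522387234972 y at mid -27.30154143109745
cup (272.0, 71.15190124511719) 53.785987854003906 [328.22490125 -13.88795413  92.        ] diam 101.38466597726898
```

Spacing 162.7 (162 expected) and width 17 (18 expected), so the middle is (472,-27.5) with yaw -0.074. The cup circle fit took in worktop, so I'm discarding it: the two-view cup fix (342,-16) lies at -129.5 along the carrier. The balance point is therefore at about -67 mm. I'll grip there and start with a small trial lift.

```bash
python3 - <<'E'
from station import env,viewer,set_gripper
from h import *
np.set_printoptions(precision=3,suppress=True)
def st(t):
    s=env.read_state();print(t,round(s['time_s'],2),s['tool_pos'],'F',s['force'],'M',s['wrist_torque'],'w',round(s['width'],2),'g',round(s['grip_force'],1));return s
a=-0.0742;u=np.array([np.cos(a),np.sin(a)]);g=np.array([472,-27.5])-67*u
Q=down(a+np.pi)
env.reach([*g,260],Q)
print('stop',env.move_l([*g,181],rate=80,f_stop=8)); env.hold(.2); st('at')
set_gripper(14);env.hold(.3);st('grip')
cv2.imwrite("pics/s_before.png",viewer.camera("side"))
p=env.read_state()['tool_pos'];env.move_l(p+[0,0,3],rate=10);env.hold(.3);st('3')
env.move_l(p+[0,0,8],rate=10);env.hold(.4);st('8')
im=viewer.camera("side");s=viewer.camera("scene");cv2.imwrite("pics/l8.png",np.vstack([cv2.resize(x,(750,300),interpolation=cv2.INTER_CUBIC) for x in (im[170:290,180:360],s[180:300,190:370])]))
E
```

```text
stop False
at 6.62 [405.43  -22.543 181.393] F [-0.027 -0.4    0.503] M [-0.004  0.018 -0.015] w 87.79 g 0.0
grip 8.0 [405.086 -22.509 180.901] F [ 1.236  0.333 -4.053] M [ 0.155 -0.087  0.03 ] w 17.7 g 30.0
3 8.79 [404.989 -22.492 183.832] F [-0.117 -0.025 -6.075] M [ 0.013 -0.027  0.029] w 17.65 g 30.0
8 9.84 [405.044 -22.499 188.867] F [-0.039 -0.754 -5.891] M [-0.013 -0.011 -0.005] w 18.16 g 30.0
```

View pics/l8.png

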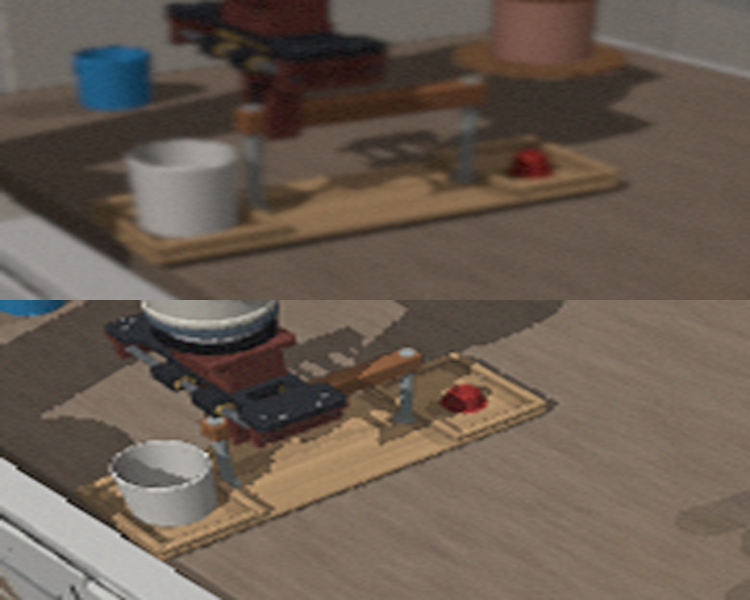

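All clear of the worktop (5.9 N, about 0.6 kg), cup and pod standing, moment near zero. I'll lift a little more and average the moment to check the balance before the full lift.

```bash
cat >> h.py <<'E'
def tilt(env,viewer,a=-0.0742,seen=(-81,81)):
    """height of pod and of far handle cap by two views"""
    out={}
    R={}
    for n in("scene","side"):
        im=viewer.camera(n);P=viewer.camera_params(n);hsv=cv2.cvtColor(im,cv2.COLOR_BGR2HSV).astype(int);H,S,V=hsv[...,0],hsv[...,1],hsv[...,2]
        m=((H<4)|(H>175))&(S>150);m[:,:285]=0;m[:, 335:]=0;m[:150]=0;m[270:]=0
        R[n]=ray(P,blob(m)[1])
    return tri(list(R.values()))
E
python3 - <<'E'
from station import env,viewer
from h import *
np.set_printoptions(precision=3,suppress=True)
def avg(n=12):
    F=[];M=[]
    for _ in range(n): env.hold(.05);s=env.read_state();F.append(s['force']);M.append(s['wrist_torque'])
    print(round(s['time_s'],2),s['tool_pos'],'F',np.mean(F,0),'M',np.mean(M,0),np.std(M,0)/n**.5,s['grip_force'],s['width'])
avg();print('pod',tilt(env,viewer))
p=env.read_state()['tool_pos'];p[2]=211;env.move_l(p,rate=20);env.hold(.3);avg();print('pod',tilt(env,viewer))
im=viewer.camera("side");cv2.imwrite("pics/l30.png",cv2.resize(im[130:290,160:360],(750,600),interpolation=cv2.INTER_CUBIC))
E
```

```text
10.54 [405.048 -22.497 188.88 ] F [ 0.148 -0.137 -5.631] M [ 0.016 -0.032 -0.001] [0.007 0.01  0.007] 29.99843806028366 17.752474911654218
pod [598.485 -50.538  32.217]
12.8 [405.024 -22.495 210.993] F [ 0.026  0.044 -5.788] M [ 0.019 -0.029 -0.005] [0.005 0.008 0.007] 29.99851495027542 18.072201345645972
pod [598.457 -49.771  53.036]
```

View pics/l30.png

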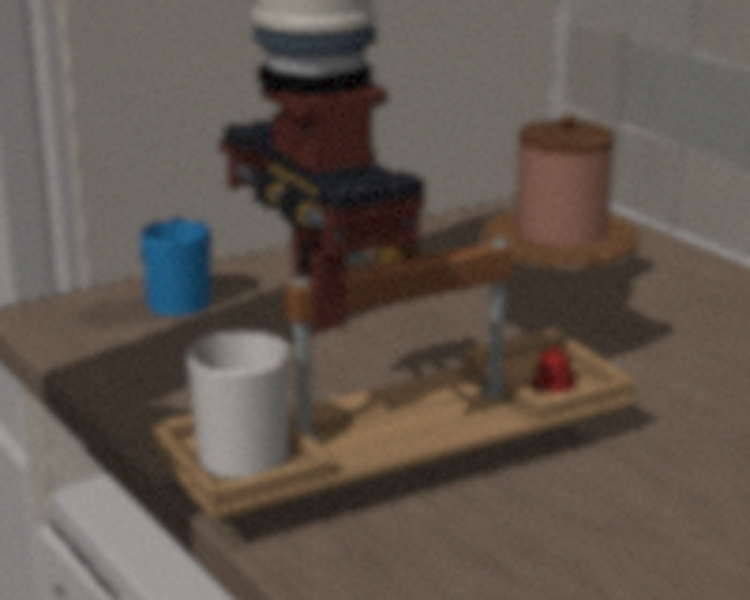

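The pod rose 29.5 mm for a lift of 30.1 mm, so the carrier is level within about 0.3°, with cup and pod standing. Next is the full lift.

```bash
python3 - <<'E'
from station import env,viewer
from h import *
np.set_printoptions(precision=3,suppress=True)
p=env.read_state()['tool_pos'];p[2]=301;env.move_l(p,rate=40);env.hold(1.2)
s=env.read_state();print(s['time_s'],s['tool_pos'],s['force'],s['wrist_torque'],s['grip_force'])
print('pod',tilt(env,viewer))
im=viewer.camera("side");cv2.imwrite("pics/l120.png",cv2.resize(im[80:280,140:380],(720,600),interpolation=cv2.INTER_CUBIC))
E
```

```text
16.55 [405.047 -22.498 301.009] [ 0.074 -0.353 -5.433] [ 0.025 -0.024  0.01 ] 29.998488128185272
pod [596.536 -52.046 146.188]
```

View pics/l120.png

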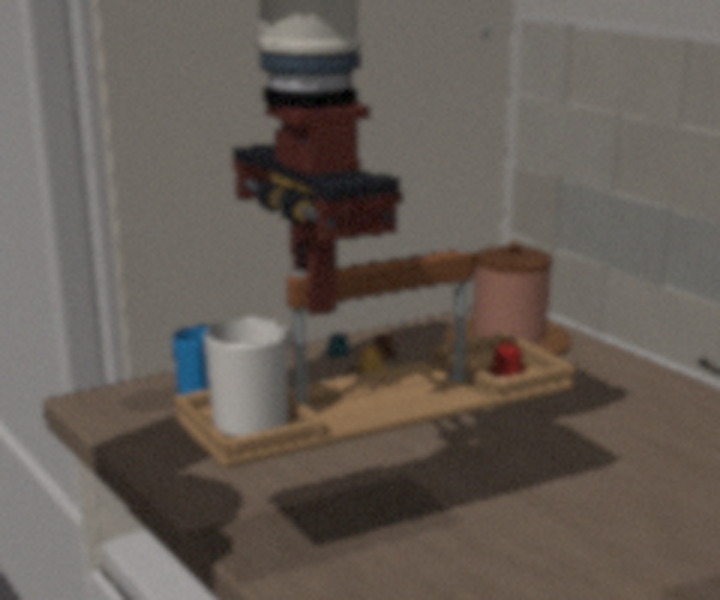

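Held at 12 cm, with cup and pod in place. I'll hold and confirm there is no drift, then hand it in.

```bash
python3 - <<'E'
from station import env,viewer,workorder
from h import *
print(tilt(env,viewer));env.hold(2.2);t=tilt(env,viewer);print(t)
s=env.read_state();print(s['time_s'],s['tool_pos'],s['grip_force'],s['width'])
if 140<t[2]<150: print(workorder.sign_off())
E
```

```text
[598.23960122 -50.84522113 145.20734825]
[597.26102078 -51.1417239  145.40596632]
19.1 [405.03818821 -22.49403914 301.02591968] 29.998587369918823 17.59367907267019
the job is handed in; nothing more can be done
None
```

I lifted the carrier straight up by its handle, gripped 67 mm from the middle towards the cup, and handed the job in at about 19 s while holding it 12 cm above the worktop, level to within about 1° and steady for over 2 s with 30 N of grip, and the cup and pod still standing in it.

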